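# Let the loaded tray lift down off its pawl

## Robot

A 6-joint arm with a two-finger parallel gripper is mounted at the origin on a cart in front of the work surface, level with it; the furniture and walls round the work are solid. World frame = base frame: x ahead of the robot, y to its left, z up, the work surface at z = 0. Lengths are in mm, angles in rad, forces in N, time in s.
With the tool pointing down it reaches from about 275 to 1000 mm from the base axis. Payload 8.4 kg.
Tool frame: the origin (TCP) lies at the centre of the arm's flange, where the gripper is bolted on; the fingertips stand r.tip_extent ahead of it and the grasp point (between the pads) lies 155 mm ahead of it (r.tip_extent is the distance from the TCP to the fingertips, in mm); z points along the fingers, y is the direction in which the jaws open and shut (so a half turn about z gives the same grasp; the last joint's range is limited). The gripper opens to 85 mm and grips with 20 to 120 N. Pads are 22 mm wide; open, the fingers measure 114 mm over their backs; the gripper's body (76 mm by 85 mm) begins 54 mm behind the grasp point. The pads swing forward as they close: fully open they stand 13 mm farther back than shut.
Start: joints at [-1.241, 0.353, 1.633, -0, 1.155, -0.002], TCP at [203.59, -590.915, 404.681] pointing down, gripper open.
Joint ranges: [-2.63, 2.63], [-0.92, 2.1], [0.06, 2.66], [-1.3, 4.44], [0, 2.69], [-3.02, 3.02]. Speed limits (rad/s): [2.22, 2.22, 2.79, 3.14, 3.14, 3.14].

## Interface

Orientations are given as [roll, pitch, yaw] about the fixed x, y, z axes, in that order (R = Rz(yaw) Ry(pitch) Rx(roll)).
In Python, from rig import sense, grab_frame, job, r gives the robot as it stands. The module is installed in compiled form; this text tells all that it offers.
- The arm moves only by the shell command python3 -m creep 'ROWS' [FORCE]. ROWS is JSON, a list of rows, each a list of 7 numbers: the turn, a rotation vector about the tool's x, y, z in rad, then the shift along the tool's x, y, z in mm, then the closure, from 0 (fully open) to 1 (shut). In form: [[wx, wy, wz, dx, dy, dz, fingers], ...]. A call has 1 to 10 rows; each row shifts and turns the pose as measured when the row begins, along the tool's axes as they then stand; what a row does not reach is not made up. A row lasts 1/12 s, in which the tool goes at most 41.7 mm and 7.16 degrees, less where a joint would pass 70% of its speed; a pose out of reach is approached as far as the arm can. A call with a gripper value outside its range is refused whole. The fingers move at their own pace and stop on an object; FORCE is the grip in N (left out, the last holds). Time passes only in rows, so rows that do not move let the fingers close. It gives the time, the measured TCP pose, the force and the opening at its end, in the units of the state.
- sense(): the state, without advancing time (a new reading comes with each control period).
- grab_frame(name): name is "side" or "top" or "wrist"; returns a dict with "color" (480x640x3 uint8, red, green, blue), "mtx" (3x3 intrinsics, pixels), "T" (4x4, takes a point from camera to world coordinates). Camera axes: x right, y down, z forward; pixel columns grow to the right and rows downward; lengths in mm; the calibration is good to about 2 mm. A picture is of the moment at which its call begins. There is no depth.
- job.sign_off(): hands the job in, once; it reports no verdict.
The state is a dict: "clock": time; "qpos": joint angles; "qvel": joint speeds; "joint_efforts": joint torques, N m; "eef_pos": TCP position; "tcp_rot": TCP orientation; "contact_force": force on the tool from outside, world axes, zero at the start; "wrist_torque": the same for the moment, N m; "opening": opening from 0.0 (shut) to 1.0 (fully open).
Only numpy, scipy, OpenCV 4.12 (cv2) and the standard library are available. Lean on these libraries where they do the work, as an engineer would, in place of code of your own. Each camera call takes 0.05 s, during which the arm holds its last target.

## Task

The small tray lift on the counter is held up by its ratchet pawl with a mug on the tray. Swing the release lever over, take the load on the crank so that the pawl springs out of the ratchet, then let the crank turn back slowly under the load, never letting it run, and at the bottom press on gently until the tray clicks past the spring catch and sits on its rubber stop. Do not force the crank once the tray is down, keep the mug standing on the tray, and leave the other things where they are.

Things in the scene. Friction and masses are not known exactly. Their poses are not given: they have to be found in the camera images.
- lift: the fixed stand of the tray lift: grey base plate 150 x 400 x 16 mm, aluminium gear housing (96 x 96 mm, top at 72 mm), mast (50 x 22 mm, 222 mm high). Origin on the counter; z up, its y runs along the base from the crank (at y = -100 mm) past the mast (at y = +12 mm) to the tray (centred at y = +112 mm)
- crank_axis (a point): the point on the crank's vertical axis at the height of the middle of the hand grip (140 mm over the counter); axes as lift
- grip_point (a point): the middle of the crank's hand grip: an upright black round grip 19 mm in diameter that spins freely on its pin, from 110 to 162 mm over the counter, 60 mm from the crank axis, on a steel arm whose top is at 108 mm. In line with the lift's +x side of the axis at the start; the grip is best taken from above with a hand that does not turn while it goes round
- crank (a joint): angle of the crank in rad: about 0 at the start, grows as the crank turns back clockwise seen from above (the tray goes down 25 mm per rad), negative when wound up counter-clockwise (stop at -0.6). The tray sits down somewhere between 2.55 and 3.3, because the stop is screwed higher or lower from one lift to the next; it must be felt. With the pawl out, the tray's load pushes the grip clockwise with about 4 to 7 N; let go, it runs
- pawl (a joint): angle of the steel pawl in rad: about 0 (-0.03 to 0.02) in the ratchet, 0.35 fully out. With the lever swung over, the spring can pull it out only after the load has been taken off it, by winding the crank up by some 0.1 rad
- lever_peg (a point): the top of the round peg at the end of the release lever: black, 10 mm in diameter, top 114.5 mm over the counter, its arm at 93 mm, only the base plate (16 mm) below and beside it away from the crank. The lever turns on an upright pivot at lift x = -45, y = -155 mm (the same pivot as the pawl); the peg is 45 mm from the pivot
- release_lever (a joint): angle of the release lever in rad: 0 = hold, 0.9 = fully over to release (stop). It grows as the peg swings clockwise seen from above, that is from the lift's +x towards its -x side (about 39 mm). Needs about 2 to 4 N at the peg and stays where it is left
- tray (a joint): how far the tray has come down, in m: 0 at the start, 0.064 to 0.083 when seated on the stop, different each time. About 10 mm above the seat the tray meets a spring catch that carries its weight; it takes some 2 to 7 N of push at the crank grip, in the lowering direction, to click past it, over the last 5 mm the catch draws it down (the grip then pulls at the hand with up to 15 N), and then it stands hard on the stop. More than about 12 N at the grip after that is too much
- tray_top (a point): centre of the white tray's upper face: 136 x 156 mm with a rim 9 mm high, 126 mm over the counter at the start
- mug: the blue mug standing on the tray, 85 mm across, 117 mm with its handle, 96 mm high; origin at the centre of its underside, z up through its mouth
- creamer: creamer tin with a blue lid, 55 mm across, 82 mm high, a bystander; origin at the centre of its underside
- honey_jar: clear jar of honey with a white lid, 63 x 74 mm, 146 mm high, a bystander; origin at the centre of its underside
- spare_spoon: teaspoon, 132 mm long, a bystander; origin at the middle of its underside

How it is judged (in metres and radians):
On the way, in this order (a step that is already met when the one before it is completed fails the run):
1. the release lever is swung over (beyond 0.7 rad) while the tray still hangs on the pawl (value of joint release_lever above 0.7 rad and value of joint tray below 0.006 m), for 0.1 s.
2. the load has been taken on the crank and the pawl is out of the ratchet with the tray still up (value of joint pawl above 0.22 rad and value of joint tray below 0.012 m), for 0.05 s.
At the end, for the whole second after the job is handed in: the tray is past the catch and rests on its bottom stop (its foot bears on the rubber with more than 4 N, more than 60 mm below its start), at rest, with the mug upright (within 0.15 rad) on it, within 40 mm of the tray's middle (value of joint tray above 0.06 m and contact force between tray_c7 and bottom_stop_c1 above 4 N and linear speed of mug below 0.02 m/s and angle between mug's own z axis and vertical below 0.15 rad and horizontal distance between mug and tray_top below 0.04 m); the robot touches nothing.
It fails at once if the crank runs: it turns back faster than 3 rad/s before the tray has reached the catch (velocity of joint crank above 3 rad/s and value of joint tray below 0.05 m).
It fails at once if the tray is forced onto its stop with more than 75 N (about 16 N at the crank grip) or slammed onto it (contact force between tray_c7 and bottom_stop_c1 above 75 N).
It fails at once if the mug tips or slides on the tray (angle between mug's own z axis and vertical above 0.3 rad or horizontal distance between mug and tray_top above 0.05 m).
It fails at once if another thing is pushed away by more than 25 mm (distance of any of creamer, honey_jar, spare_spoon from where it was at the start of the episode above 0.025 m).
It also fails if it takes over 72 s, if anything falls off the work surface, if the arm or the gripper's body presses on something with over 40 N, if the wrist force passes 120 N, or if a joint passes its speed limit or range.

## Working session

There is one attempt and no reset: what is moved stays moved. The work goes in short steps, Python scripts to look and compute and a shell command to move; the robot and the scene stay as the last step left them, time stands still between calls to the robot, and variables do not carry over. Pictures are saved under pics/ and viewed, and the job is handed in when it is done.

```bash
mkdir -p pics; ls; python3 - <<'E'
from rig import sense, grab_frame, job, r
import cv2
print(sense(), r.tip_extent)
for n in ("side","top","wrist"):
    f=grab_frame(n); cv2.imwrite(f"pics/{n}0.png",f["color"][:,:,::-1]); print(n,f["mtx"].tolist(),f["T"].round(4).tolist())
E
```

```text
pics
{'clock': 0.0, 'qpos': array([-1.24143125e+00,  3.53685004e-01,  1.63409845e+00,  5.59315694e-06,
        1.15518962e+00, -2.39583891e-03]), 'qvel': array([ 0.00196878,  0.0001907 ,  0.00082176, -0.00022127,  0.00030846,
        0.00148682]), 'joint_efforts': array([ 2.33097191e-03, -6.05244756e+01, -3.42066979e+01,  1.04087678e-04,
        9.26919834e-03, -9.97257018e-06]), 'eef_pos': array([ 203.5017216 , -590.71498326,  403.95375841]), 'tcp_rot': array([-3.14021224e+00, -8.42115657e-06,  3.31758644e-01]), 'contact_force': array([ 0.7483611 , -0.17134105,  0.32452302]), 'wrist_torque': array([ 0.0115464 ,  0.06923277, -0.01351289]), 'opening': 1.0035182797516882} 173.4
side [[489.03356452234, 0.0, 320.47066449169984], [0.0, 489.03356452234, 242.90104990393039], [0.0, 0.0, 1.0]] [[-0.9987, -0.0271, 0.0423, 437.5556], [-0.0495, 0.675, -0.7362, 1008.7865], [-0.0086, -0.7373, -0.6755, 1014.8675], [0.0, 0.0, 0.0, 1.0]]
top [[503.1570649107544, 0.0, 326.4954662334266], [0.0, 503.1570649107544, 232.2149669980615], [0.0, 0.0, 1.0]] [[0.003, -0.9728, 0.2316, 189.8401], [-1.0, -0.0019, 0.0049, 8.0022], [-0.0044, -0.2316, -0.9728, 1494.1613], [0.0, 0.0, 0.0, 1.0]]
wrist [[414.12102314202775, 0.0, 318.9450743912268], [0.0, 414.12102314202775, 239.12653051498964], [0.0, 0.0, 1.0]] [[0.3247, -0.8963, -0.3021, 281.5609], [-0.9458, -0.3083, -0.1017, -564.8301], [-0.002, 0.3187, -0.9478, 373.7683], [0.0, 0.0, 0.0, 1.0]]
```

View pics/side0.png

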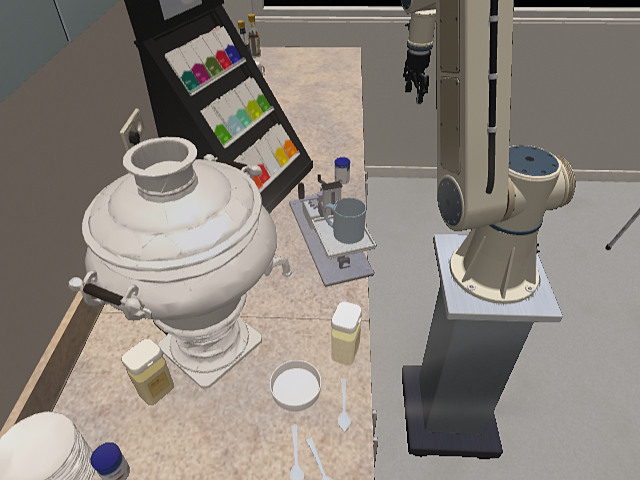

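View pics/top0.png

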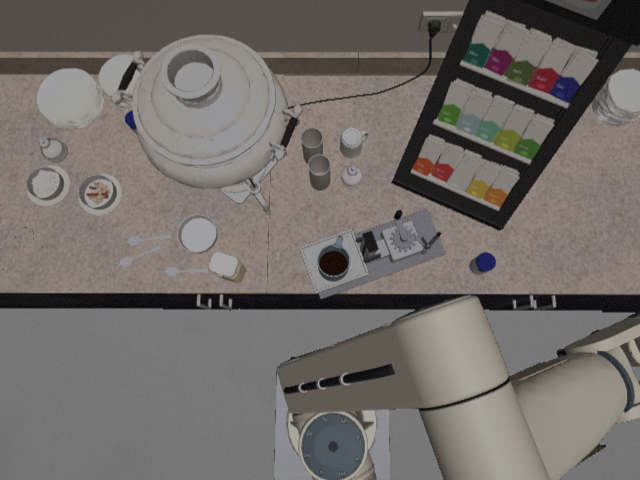

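The top view shows the lift at about (370,253), with the tray at (335,262), the gear at (405,238), the grip at about (398,215) and the lever peg at about (435,240). I'll enlarge it.

```bash
python3 - <<'E'
import cv2
a=cv2.imread("pics/top0.png")[190:310,290:450]
cv2.imwrite("pics/top0c.png",cv2.resize(a,None,fx=5,fy=5,interpolation=cv2.INTER_CUBIC))
a=cv2.imread("pics/side0.png")[140:290,280:400]
cv2.imwrite("pics/side0c.png",cv2.resize(a,None,fx=4,fy=4,interpolation=cv2.INTER_CUBIC))
E
```

```text
(no output)
```

View pics/top0c.png

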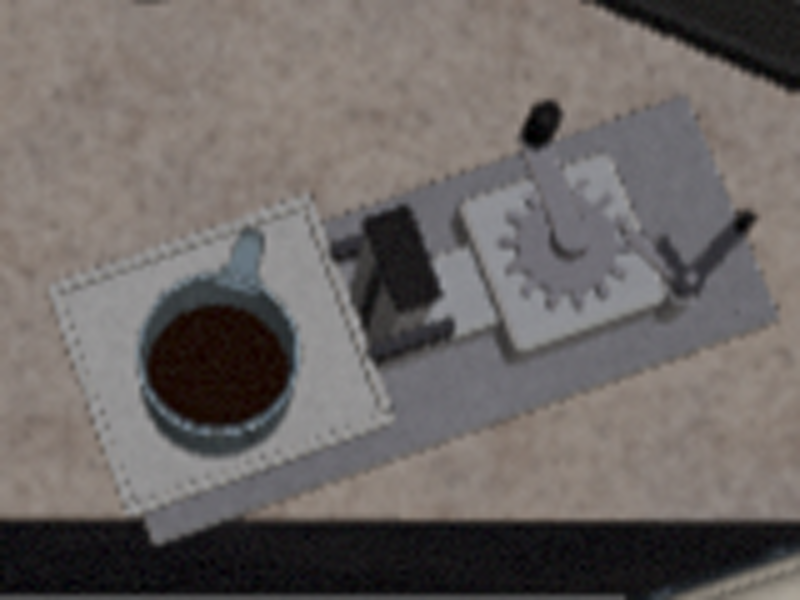

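View pics/side0c.png

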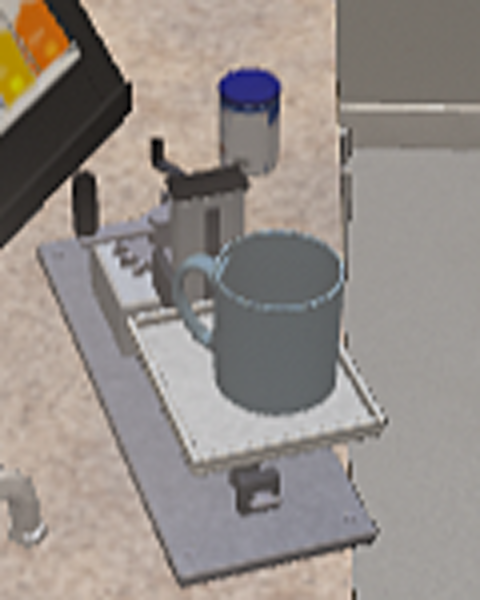

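View pics/wrist0.png

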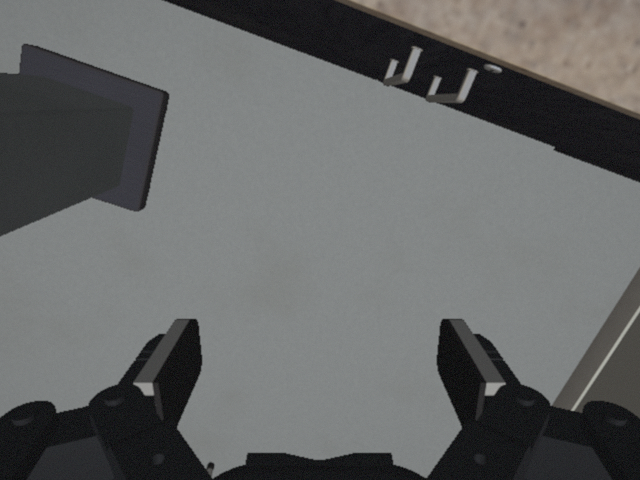

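```bash
cat > h.py <<'E'
import numpy as np, cv2
from rig import sense, grab_frame
def proj(f,P):
    T=np.array(f["T"]);K=np.array(f["mtx"])
    q=(np.linalg.inv(T)@np.c_[P,np.ones(len(P))].T)[:3]; u=K@q
    return (u[:2]/u[2]).T
def back(f,uv,z):
    T=np.array(f["T"]);K=np.array(f["mtx"])
    d=T[:3,:3]@np.linalg.inv(K)@np.array([uv[0],uv[1],1.]); o=T[:3,3]
    return o+d*(z-o[2])/d[2]
def lift2w(p,L):
    c,s=np.cos(p[2]),np.sin(p[2]); L=np.array(L,float)
    return np.c_[p[0]+c*L[:,0]-s*L[:,1],p[1]+s*L[:,0]+c*L[:,1],L[:,2]]
E
python3 - <<'E'
from h import *
from scipy.optimize import least_squares
ft,fs=grab_frame("top"),grab_frame("side")
top=[((687,97),(75,-200,16)),((777,322),(-75,-200,16)),((155,543),(-75,200,16)),((610,155),(48,-148,72)),((672,288),(-48,-148,72)),((462,205),(48,-52,72)),
((55,290),(68,190,135)),((310,200),(68,34,135)),((392,415),(-68,34,135)),((135,512),(-68,190,135)),((545,106),(60,-100,162))]
side=[((375,540),(-75,200,16)),((180,585),(75,200,16)),((40,247),(75,-200,16))]
def cv(l,s,o): return np.array([[(u+.5)/s-.5+o[0],(v+.5)/s-.5+o[1]] for (u,v),_ in l]),[x for _,x in l]
a,A=cv(top,5,(290,190)); b,B=cv(side,4,(280,140))
def res(p): return np.r_[(proj(ft,lift2w(p,A))-a).ravel(),(proj(fs,lift2w(p,B))-b).ravel()]
for y0 in (0.3,-0.3):
    s=least_squares(res,[450,-100,y0],loss="soft_l1"); print(s.x,s.cost)
    print(res(s.x).reshape(-1,2).round(1).tolist())
p=s.x if s.cost<50 else p
np.save("lift.npy",s.x)
print("axis,grip,pivot",lift2w(s.x,[(0,-100,140),(60,-100,140),(-45,-155,93)]).round(1).tolist())
g=back(ft,[(546+.5)/5-.5+290,(125+.5)/5-.5+190],140);print("grip",g)
g=back(ft,[(747+.5)/5-.5+290,(215+.5)/5-.5+190],114.5);print("peg",g)
# in lift frame
c,sn=np.cos(s.x[2]),np.sin(s.x[2]);d=g[:2]-s.x[:2];print("peg lift",c*d[0]+sn*d[1],-sn*d[0]+c*d[1])
g=back(ft,[485,258],82);print("creamer lid",g)
E
```

```text
[ 4.76131642e+02 -1.14285621e+02  3.48306173e-01] 26.604871301702424
[[-4.7, 0.1], [-3.6, 0.5], [-5.5, 1.9], [1.2, -2.6], [1.4, 1.0], [0.2, -1.8], [-0.5, -2.0], [1.5, -2.6], [2.6, -0.0], [0.0, 0.0], [1.7, 0.4], [2.6, 0.5], [0.5, 1.2], [-0.6, 0.7]]
[ 476.13164224 -114.28562101   19.19786211] 26.604871301705536
[[-4.7, 0.1], [-3.6, 0.5], [-5.5, 1.9], [1.2, -2.6], [1.4, 1.0], [0.2, -1.8], [-0.5, -2.0], [1.5, -2.6], [2.6, -0.0], [0.0, 0.0], [1.7, 0.4], [2.6, 0.5], [0.5, 1.2], [-0.6, 0.7]]
axis,grip,pivot [[510.3, -208.3, 140.0], [566.7, -187.8, 140.0], [486.7, -275.3, 93.0]]
grip [ 563.10634916 -186.568058    140.        ]
peg [ 517.80117501 -301.7446704   114.5       ]
peg lift -24.81356696876753 -190.42460990011443
creamer lid [ 451.46793416 -436.21812322   82.        ]
```

```bash
python3 - <<'E'
from h import *
from scipy.optimize import least_squares
ft,fs=grab_frame("top"),grab_frame("side")
top=[((687,97),(75,-200,16)),((777,322),(-75,-200,16)),((155,543),(-75,200,16)),((610,155),(48,-148,72)),((672,288),(-48,-148,72)),((462,205),(48,-52,72)),
((55,290),(68,190,135)),((310,200),(68,34,135)),((392,415),(-68,34,135)),((135,512),(-68,190,135)),((545,106),(60,-100,162)),((747,215),(-25.4,-195.5,114.5))]
side=[((375,540),(-75,200,16)),((180,585),(75,200,16)),((40,247),(75,-200,16))]
def cv(l,s,o): return np.array([[(u+.5)/s-.5+o[0],(v+.5)/s-.5+o[1]] for (u,v),_ in l]),np.array([x for _,x in l],float)
a,A=cv(top,5,(290,190)); b,B=cv(side,4,(280,140))
def res(p):
    A2=A.copy();A2[:3,1]+=p[3];B2=B.copy();B2[:,1]+=p[3]
    return np.r_[(proj(ft,lift2w(p,A2))-a).ravel(),(proj(fs,lift2w(p,B2))-b).ravel()]
s=least_squares(res,[476,-114,.35,-10],loss="soft_l1"); print(s.x,s.cost)
print(res(s.x).reshape(-1,2).round(1).tolist())
np.save("lift.npy",s.x)
W=lift2w(s.x,[(0,-100,140),(60,-100,140),(-45,-155,93),(-25.4,-195.5,114.5),(-64.6,-195.5,114.5),(0,112,126)])
print("axis,grip,pivot,peg0,peg1,tray",W.round(1).tolist())
for n,i,z in(("grip",1,140),("peg",3,114.5)):print(n,proj(fs,W)[i])
m=cv2.imread("pics/side0.png")
for q in proj(fs,W): cv2.circle(m,(int(q[0]),int(q[1])),1,(0,0,255),-1)
cv2.imwrite("pics/side0d.png",cv2.resize(m[140:290,280:400],None,fx=4,fy=4))
E
```

```text
[ 4.73831803e+02 -1.10841649e+02  3.45964092e-01 -1.46352430e+01] 15.215084793114414
[[-1.2, -0.6], [-0.1, -0.2], [-2.0, 0.9], [0.2, -1.8], [0.2, 1.9], [-0.9, -1.0], [-1.7, -1.3], [0.3, -1.8], [1.3, 0.8], [-1.4, 0.7], [0.5, 1.3], [0.6, 0.5], [1.4, -2.1], [-0.5, -1.6], [-1.0, -1.3]]
axis,grip,pivot,peg0,peg1,tray [[507.7, -204.9, 140.0], [564.2, -184.6, 140.0], [484.1, -271.9, 93.0], [516.2, -303.4, 114.5], [479.4, -316.7, 114.5], [435.9, -5.5, 126.0]]
grip [300.62464592 188.56313965]
peg [318.6550613  173.47051504]
```

View pics/side0d.png

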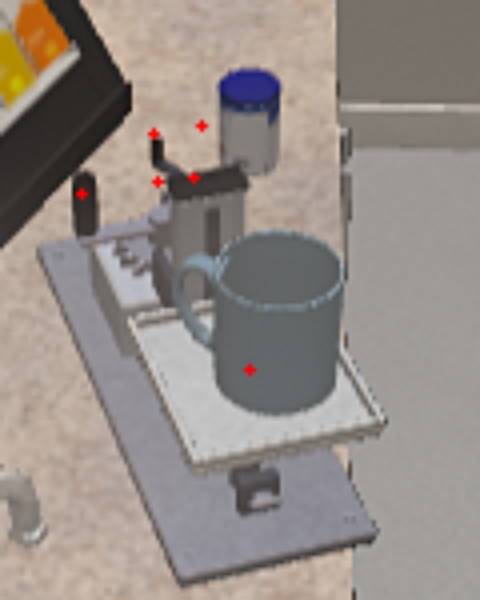

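```bash
cat >> h.py <<'E'
from scipy.spatial.transform import Rotation as Ro
def delta(target):   # world TCP target -> tool-frame shift
    s=sense(); R=Ro.from_euler("xyz",s["tcp_rot"])
    return R.inv().apply(np.array(target)-s["eef_pos"]).round(1), s["eef_pos"].round(1), s["tcp_rot"].round(4)
def inlift(w):
    p=np.load("lift.npy"); c,s=np.cos(p[2]),np.sin(p[2]); d=np.array(w[:2])-p[:2]
    return np.array([c*d[0]+s*d[1],-s*d[0]+c*d[1],w[2]])
def st():
    s=sense(); p=np.load("lift.npy"); F=s["contact_force"]; c,n=np.cos(p[2]),np.sin(p[2])
    print("t",round(s["clock"],2),"lift",inlift(s["eef_pos"]).round(1),"F_lift",np.round([c*F[0]+n*F[1],-n*F[0]+c*F[1],F[2]],1),"rot",s["tcp_rot"].round(3),"op",round(s["opening"],3),"q6",s["qpos"].round(2))
E
python3 - <<'E'
from h import *
p=np.load("lift.npy"); st()
print(delta(lift2w(p,[(10,-150,404)])[0]))
f=grab_frame("top")
for uv in((395,183),(500,228)): print(back(f,uv,0), inlift(back(f,uv,0)))
E
```

```text
t 0.35 lift [-417.  -359.9  404.5] F_lift [ 0.1 -0.3 -0.1] rot [-3.141  0.     0.332] op 1.0 q6 [-1.24  0.35  1.63 -0.    1.16 -0.  ]
(array([ 424. , -216. ,    0.6]), array([ 203.6, -590.9,  404.5]), array([-3.1413,  0.    ,  0.3318]))
[ 703.99349617 -197.92204678    0.        ] [ 186.99508007 -159.96949992    0.        ]
[ 559.81775381 -514.26228557    0.        ] [ -55.91027814 -408.67570877    0.        ]
```

```bash
python3 -m creep '[[0,0,-0.0014,39,-20,0,1],[0,0,-0.0014,39,-20,0,1],[0,0,-0.0014,39,-20,0,1],[0,0,-0.0014,39,-20,0,1],[0,0,-0.0014,39,-20,0,1],[0,0,-0.0014,39,-20,0,1],[0,0,-0.0014,39,-20,0,1],[0,0,-0.0014,39,-20,0,1],[0,0,-0.0014,39,-20,0,1],[0,0,-0.0014,39,-20,0,1]]' 60; python3 - <<'E'
from h import *
p=np.load("lift.npy"); st()
print(delta(lift2w(p,[(10,-150,404)])[0]))
E
```

```text
clock: 1.23
eef_pos: [490.8, -289.0, 404.4]
tcp_rot: [3.136, 0.001, 0.334]
contact_force: [0.1, -0.8, 0.3]
opening: -0.002
t 1.23 lift [ -44.4 -173.3  404.4] F_lift [-0.2 -0.8  0.3] rot [3.136e+00 1.000e-03 3.340e-01] op -0.002 q6 [-0.53  0.27  1.76 -0.    1.12  0.7 ]
(array([ 54.1, -24. ,   0.2]), array([ 490.8, -289. ,  404.4]), array([3.136e+00, 6.000e-04, 3.343e-01]))
```

```bash
python3 -m creep '[[0,0,-0.012,27,-12,0,1],[0,0,0,27,-12,0,1],[0,0,0,0,0,0,1]]'; python3 - <<'E'
from h import *
st(); f=grab_frame("wrist"); p=np.load("lift.npy")
W=lift2w(p,[(60,-100,162),(-25.4,-195.5,114.5),(0,-100,108)])
m=f["color"][:,:,::-1].copy()
for q in proj(f,W): print(q); cv2.circle(m,(int(q[0]),int(q[1])),2,(0,0,255),-1)
cv2.imwrite("pics/w1.png",m)
E
```

```text
clock: 1.48
eef_pos: [539.6, -240.6, 404.8]
tcp_rot: [3.136, -0.003, 0.352]
contact_force: [0.6, 0.4, -0.2]
opening: 0.002
t 1.48 lift [  17.9 -144.4  404.8] F_lift [ 0.7  0.2 -0.2] rot [ 3.136e+00 -3.000e-03  3.520e-01] op 0.002 q6 [-0.42  0.3   1.71 -0.    1.13  0.8 ]
[229.43964517 182.49060207]
[389.01948081 292.48825617]
[250.72608597 254.47680266]
```

View pics/w1.png

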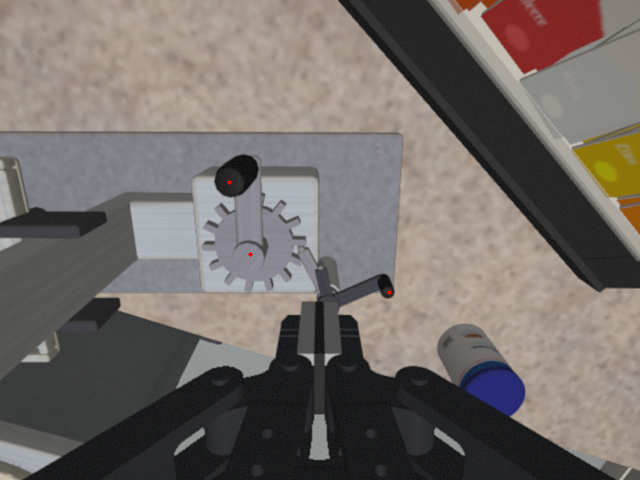

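```bash
python3 -m creep '[[0,0,0,-4,13,0,1],[0,0,0,-4,13,10,1],[0,0,0,-4,13,30,1],[0,0,0,-4,13,35,1],[0,0,0,0,0,30,1],[0,0,0,0,0,22,1],[0,0,0,0,0,0,1]]'; python3 - <<'E'
from h import *
st(); p=np.load("lift.npy"); print(delta(lift2w(p,[(2,-197,273)])[0]))
f=grab_frame("wrist"); cv2.imwrite("pics/w2.png",f["color"][:,:,::-1])
E
```

```text
clock: 2.12
eef_pos: [537.1, -312.4, 273.1]
tcp_rot: [3.128, -0.003, 0.347]
contact_force: [-2.1, 0.7, -0.2]
opening: -0.004
t 2.12 lift [  -8.9 -211.1  273.1] F_lift [-1.7  1.3 -0.2] rot [ 3.128e+00 -3.000e-03  3.470e-01] op -0.004 q6 [-0.53  0.49  1.75 -0.01  0.89  0.7 ]
(array([ 10.9, -14.1,  -0. ]), array([ 537.1, -312.4,  273.1]), array([ 3.1284, -0.0033,  0.3465]))
```

View pics/w2.png

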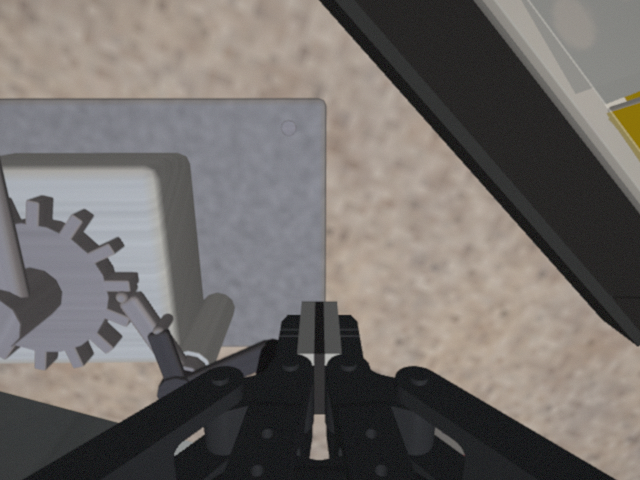

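```bash
python3 -m creep '[[0,0,0,5,0,0,1],[0,0,0,5,0,0,1],[0,0,0,0,-5,0,1],[0,0,0,0,-5,0,1],[0.006,0,0,0,0,0,1],[0,0,0,0,0,0,1]]'; python3 - <<'E'
from h import *
st(); p=np.load("lift.npy"); print(delta(lift2w(p,[(2,-197,273)])[0]))
f=grab_frame("wrist"); cv2.imwrite("pics/w3.png",f["color"][:,:,::-1])
E
```

```text
clock: 2.67
eef_pos: [544.5, -302.6, 281.3]
tcp_rot: [3.127, -0.009, 0.343]
contact_force: [-0.4, 0.1, -0.1]
opening: -0.001
t 2.67 lift [   1.5 -204.3  281.3] F_lift [-0.3  0.3 -0.1] rot [ 3.127 -0.009  0.343] op -0.001 q6 [-0.51  0.48  1.74 -0.    0.9   0.72]
(array([ 0.4, -7.5,  8.2]), array([ 544.5, -302.6,  281.3]), array([ 3.1274, -0.0094,  0.3434]))
```

View pics/w3.png

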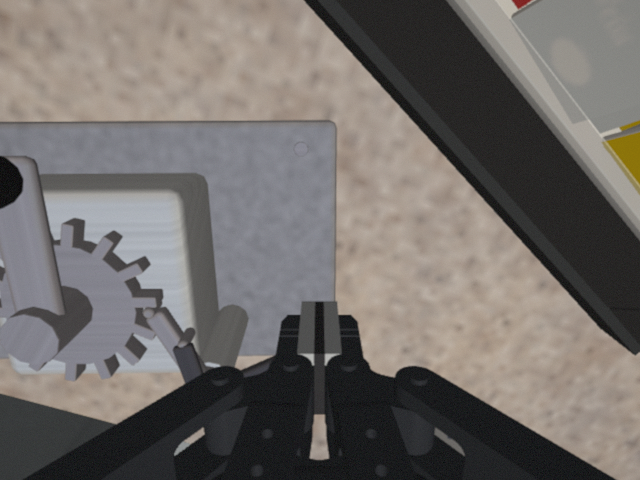

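```bash
python3 -m creep '[[0.01,0.006,0,0,-4,4,1],[0,0,0,0,-3,4,1],[0,0,0,0,0,0,1],[0,0,0,0,0,0,1]]'; python3 - <<'E'
from h import *
st(); p=np.load("lift.npy"); print(delta(lift2w(p,[(2,-197,273)])[0]))
E
```

```text
clock: 3.05
eef_pos: [542.3, -294.7, 273.4]
tcp_rot: [3.137, -0.017, 0.345]
contact_force: [-0.0, 0.0, 0.6]
opening: -0.002
t 3.05 lift [   2.1 -196.2  273.4] F_lift [-0.   0.   0.6] rot [ 3.137 -0.017  0.345] op -0.002 q6 [-0.5   0.48  1.76  0.01  0.88  0.72]
(array([-0.1,  0.8,  0.4]), array([ 542.3, -294.7,  273.4]), array([ 3.1372, -0.0172,  0.3446]))
```

Good. Next I push toward −x.

```bash
python3 -m creep '[[0,-0.01,0,-4,0,0,1],[0,0,0,-4,0,0,1],[0,0,0,-4,0,0,1],[0,0,0,-4,0,0,1],[0,0,0,-4,0,0,1],[0,0,0,-4,0,0,1]]'; python3 - <<'E'
from h import *
st()
E
```

```text
clock: 3.55
eef_pos: [519.6, -304.3, 273.5]
tcp_rot: [3.133, -0.01, 0.345]
contact_force: [3.4, -1.1, -1.6]
opening: 0.001
t 3.55 lift [ -22.6 -197.5  273.5] F_lift [ 2.8 -2.2 -1.6] rot [ 3.133 -0.01   0.345] op 0.001 q6 [-0.53  0.47  1.79  0.    0.87  0.69]
```

```bash
python3 -m creep '[[0,0,0,-4,0,0,1],[0,0,0,-4,0,0,1],[0,0,0,-4,0,0,1],[0,0,0,-4,0,0,1],[0,0,0,-3,0,0,1]]'; python3 - <<'E'
from h import *
st()
f=grab_frame("wrist"); cv2.imwrite("pics/w4.png",f["color"][:,:,::-1])
E
```

```text
clock: 3.97
eef_pos: [499.4, -311.6, 273.6]
tcp_rot: [3.133, -0.01, 0.344]
contact_force: [1.9, 2.4, -0.5]
opening: -0.001
t 3.97 lift [ -44.1 -197.5  273.6] F_lift [ 2.6  1.6 -0.5] rot [ 3.133 -0.01   0.344] op -0.001 q6 [-0.56  0.45  1.82  0.    0.86  0.66]
```

View pics/w4.png

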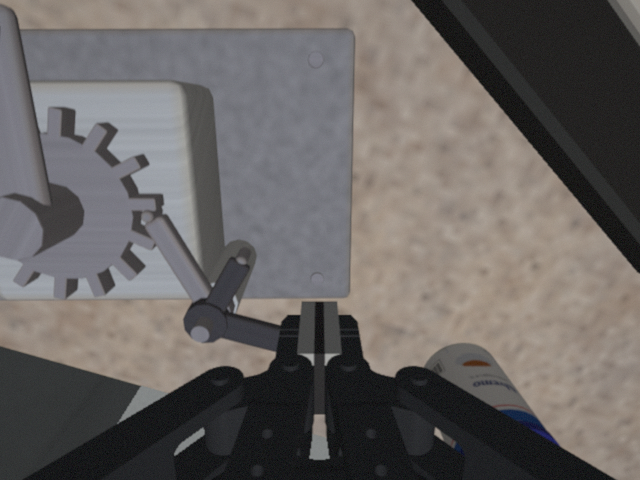

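```bash
python3 -m creep '[[0,0,0,-3,0,0,1],[0,0,0,-3,0,0,1],[0,0,0,-2,0,0,1]]'; python3 - <<'E'
from h import *
st()
E
```

```text
clock: 4.27
eef_pos: [492.1, -313.3, 273.7]
tcp_rot: [3.135, -0.014, 0.342]
contact_force: [17.5, 9.8, -4.3]
opening: 0.001
t 4.27 lift [ -51.5 -196.6  273.7] F_lift [19.8  3.3 -4.3] rot [ 3.135 -0.014  0.342] op 0.001 q6 [-0.57  0.44  1.83  0.01  0.85  0.65]
```

```bash
python3 -m creep '[[0,0,0,4,0,0,1],[0,0,0,4,0,-10,1],[0,0,0,0,0,-25,0.6],[0,0,0,10,-10,-25,0.5],[0,0,0,25,-22,-10,0.3],[0,0,0,25,-22,0,0.3],[0,0,0,25,-22,0,0.3],[0,0,0,10,-10,0,0.3],[0,0,0,0,0,0,0.3],[0,0,0,0,0,0,0.3]]'; python3 - <<'E'
from h import *
st();p=np.load("lift.npy");print(delta(lift2w(p,[(60,-100,350)])[0]))
f=grab_frame("wrist"); W=lift2w(p,[(60,-100,162)])
m=f["color"][:,:,::-1].copy()
for q in proj(f,W): print(q); cv2.circle(m,(int(q[0]),int(q[1])),2,(0,0,255),-1)
cv2.imwrite("pics/w5.png",m)
E
```

```text
clock: 5.1
eef_pos: [559.5, -194.0, 352.4]
tcp_rot: [3.135, -0.008, 0.342]
contact_force: [-0.8, -0.7, -0.7]
opening: 0.7
t 5.1 lift [  52.4 -107.3  352.4] F_lift [-1.  -0.4 -0.7] rot [ 3.135 -0.008  0.342] op 0.7 q6 [-0.34  0.35  1.76  0.    1.02  0.89]
(array([ 7.5, -7.4,  2.4]), array([ 559.5, -194. ,  352.4]), array([ 3.1354, -0.0081,  0.3416]))
[296.90877988 288.95879396]
```

View pics/w5.png

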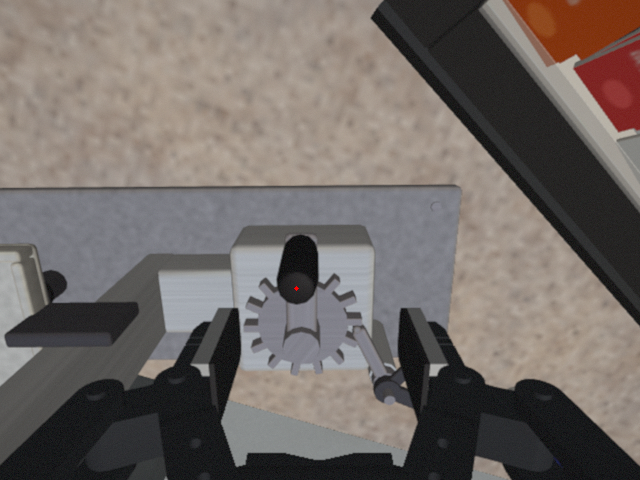

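```bash
python3 -m creep '[[0,0,0,4,-4,0,0.3],[0,0,0,3,-3,0,0.3],[0,0,0,0,0,0,0.3],[0,0,0,0,0,10,0.3],[0,0,0,0,0,12,0.3],[0,0,0,0,0,12,0.3],[0,0,0,0,0,12,0.3],[0,0,0,0,0,8,0.3],[0,0,0,0,0,0,0.3],[0,0,0,0,0,0,0.3]]'; python3 - <<'E'
from h import *
st();p=np.load("lift.npy");print(delta(lift2w(p,[(60,-100,295)])[0]))
f=grab_frame("wrist");W=lift2w(p,[(60,-100,162)])
m=f["color"][:,:,::-1].copy()
for q in proj(f,W): print(q); cv2.circle(m,(int(q[0]),int(q[1])),2,(0,0,255),-1)
cv2.imwrite("pics/w6.png",m)
E
```

```text
clock: 5.98
eef_pos: [561.0, -189.6, 290.6]
tcp_rot: [3.137, -0.003, 0.335]
contact_force: [0.9, 0.3, 0.4]
opening: 0.7
t 5.98 lift [  55.3 -103.7  290.6] F_lift [ 0.9 -0.1  0.4] rot [ 3.137e+00 -3.000e-03  3.350e-01] op 0.7 q6 [-0.33  0.43  1.8  -0.    0.9   0.91]
(array([ 4.7, -3.7, -4.4]), array([ 561. , -189.6,  290.6]), array([ 3.1374e+00, -2.9000e-03,  3.3520e-01]))
[301.19345209 388.3295023 ]
```

View pics/w6.png

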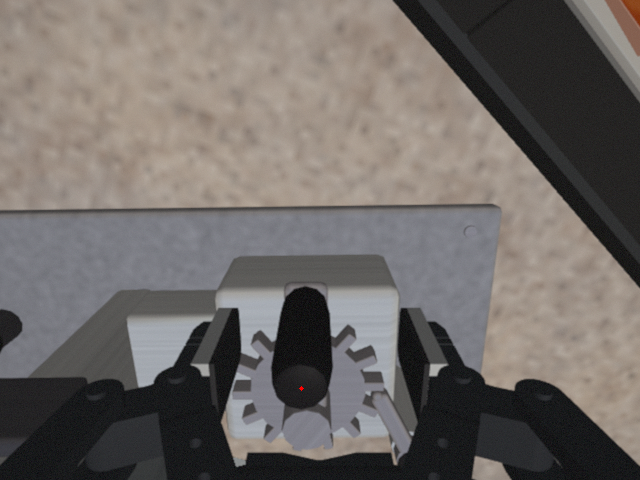

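```bash
python3 -m creep '[[0,0,0,3,-2,-2,0.3],[0,0,-0.01,2,-2,-2,0.3],[0,0,0,0,0,0,0.3],[0,0,0,0,0,0,0.3]]'; python3 - <<'E'
from h import *
st();p=np.load("lift.npy");print(delta(lift2w(p,[(60,-100,295)])[0]))
E
```

```text
clock: 6.37
eef_pos: [565.3, -183.8, 296.6]
tcp_rot: [3.136, -0.005, 0.346]
contact_force: [-0.4, -0.5, -0.5]
opening: 0.697
t 6.37 lift [ 61.3 -99.7 296.6] F_lift [-0.5 -0.4 -0.5] rot [ 3.136 -0.005  0.346] op 0.697 q6 [-0.32  0.43  1.79 -0.    0.91  0.91]
(array([-1.3,  0.3,  1.6]), array([ 565.3, -183.8,  296.6]), array([ 3.1359, -0.0047,  0.3462]))
```

```bash
python3 -m creep '[[0,0,0,0,0,0,0.8],[0,0,0,0,0,0,1],[0,0,0,0,0,0,1],[0,0,0,0,0,0,1],[0,0,0,0,0,0,1],[0,0,0,0,0,0,1]]' 80; python3 - <<'E'
from h import *
st()
E
```

```text
clock: 6.87
eef_pos: [565.2, -182.6, 298.3]
tcp_rot: [3.137, -0.006, 0.346]
contact_force: [-0.6, 0.6, -0.1]
opening: 0.196
t 6.87 lift [ 61.6 -98.5 298.3] F_lift [-0.3  0.8 -0.1] rot [ 3.137 -0.006  0.346] op 0.196 q6 [-0.32  0.42  1.79  0.    0.92  0.91]
```

```bash
python3 -m creep '[[0,0,0,0,-2,0,1],[0,0,0,0,-2,0,1],[0,0,0,0,-2,0,1],[0,0,0,0,-2,0,1]]'; python3 - <<'E'
from h import *
st()
f=grab_frame("wrist"); cv2.imwrite("pics/w7.png",f["color"][:,:,::-1])
f=grab_frame("top"); cv2.imwrite("pics/t7.png",cv2.resize(f["color"][190:310,290:450,::-1],None,fx=5,fy=5))
E
```

```text
clock: 7.2
eef_pos: [563.1, -177.6, 298.4]
tcp_rot: [3.13, -0.007, 0.347]
contact_force: [0.2, -6.5, -1.4]
opening: 0.193
t 7.2 lift [ 61.3 -93.1 298.4] F_lift [-2.  -6.1 -1.4] rot [ 3.13  -0.007  0.347] op 0.193 q6 [-0.31  0.42  1.8  -0.01  0.91  0.92]
```

View pics/w7.png

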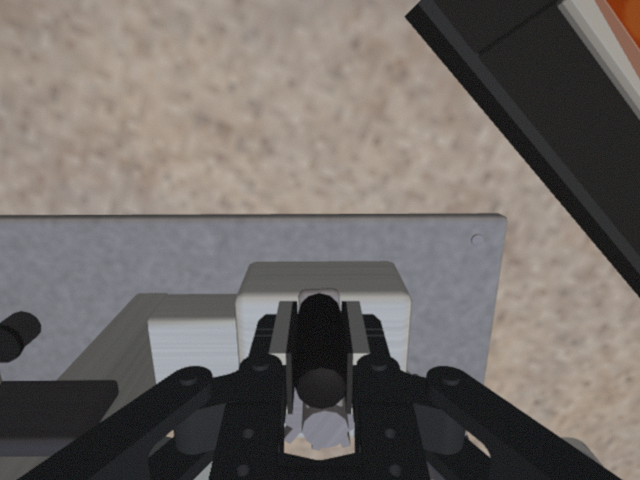

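View pics/t7.png

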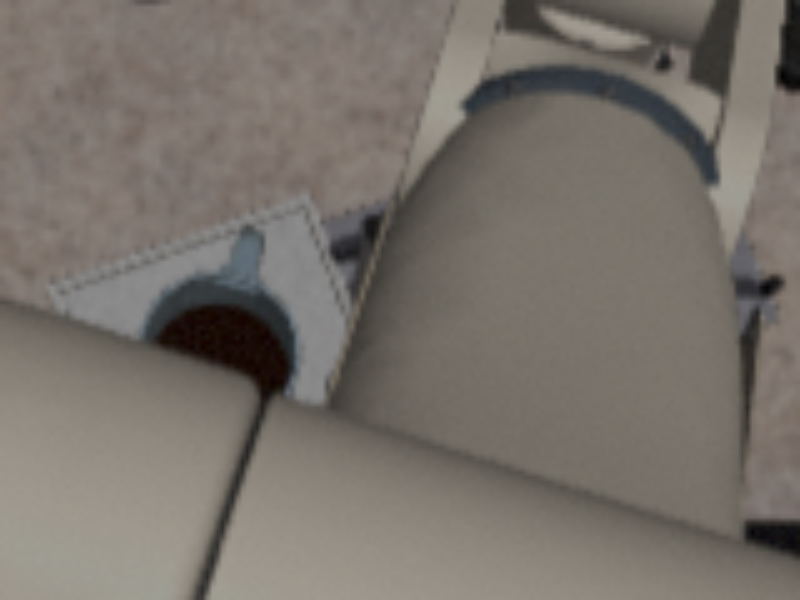

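```bash
python3 -m creep '[[0,0,0,-0.5,-3,0,1],[0,0,0,-0.5,-3,0,1],[0,0,0,0,-1,0,1],[0,0,0,0,0,0,1]]'; python3 - <<'E'
from h import *
st()
f=grab_frame("side"); cv2.imwrite("pics/s8.png",cv2.resize(f["color"][140:290,280:400,::-1],None,fx=4,fy=4))
f=grab_frame("wrist"); cv2.imwrite("pics/w8.png",f["color"][:,:,::-1])
E
```

```text
clock: 7.63
eef_pos: [560.9, -174.0, 298.4]
tcp_rot: [3.121, -0.01, 0.348]
contact_force: [0.6, -5.7, -1.9]
opening: 0.192
t 7.63 lift [ 60.5 -89.  298.4] F_lift [-1.3 -5.5 -1.9] rot [ 3.121 -0.01   0.348] op 0.192 q6 [-0.3   0.41  1.81 -0.01  0.9   0.93]
```

View pics/w8.png

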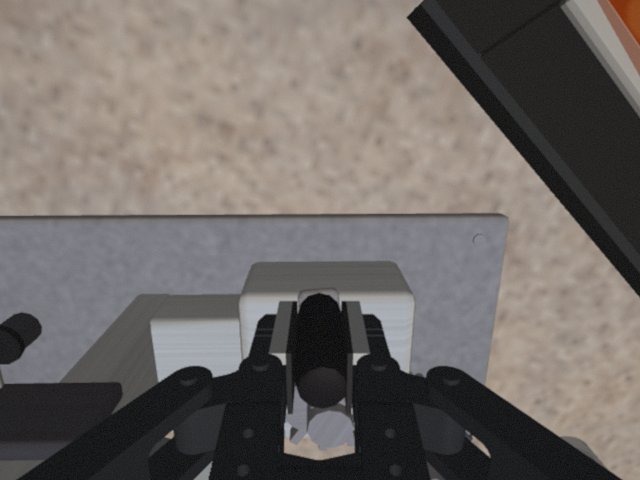

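View pics/s8.png

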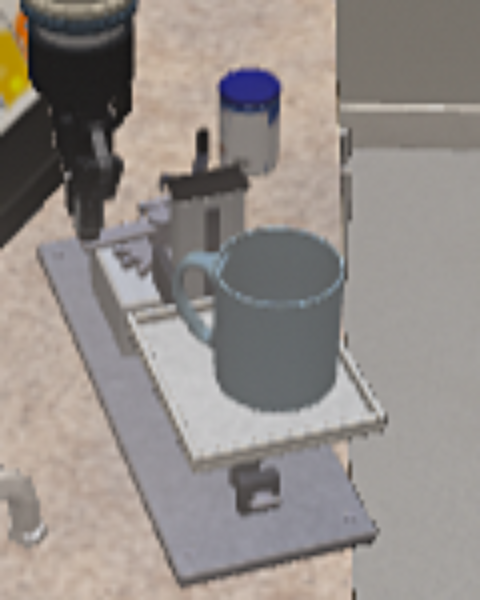

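```bash
cat >> h.py <<'E'
def crank(step=0.05,n=10,c=(1.6,-98.5)):
    s=sense(); R=Ro.from_euler("xyz",s["tcp_rot"]); p=np.load("lift.npy")
    g=inlift(s["eef_pos"]+R.apply([0,0,155])); d=g[:2]-c
    th=-np.arctan2(d[1],d[0]); rad=np.hypot(*d)
    Rl=Ro.from_euler("z",p[2]).inv(); F=Rl.apply(s["contact_force"])
    t=np.array([-np.sin(th),-np.cos(th)]); e=np.array([np.cos(th),-np.sin(th)])
    print("t %.2f th %.3f rad %.1f z %.1f  Ftan %.1f Frad %.1f Fz %.1f op %.3f"%(s["clock"],th,rad,g[2],F[:2]@t,F[:2]@e,F[2],s["opening"]),"rot",s["tcp_rot"].round(3), "g",g.round(1))
    # rows in tool axes
    prev=g[:2]; out=[]
    for k in range(1,n+1):
        a=th+step*k; rr=rad+(60-rad)*min(1,k/5.)
        q=np.array(c)+rr*np.array([np.cos(a),-np.sin(a)])
        v=(R.inv()*Ro.from_euler("z",p[2])).apply([*(q-prev),0]); out.append(v[:2].round(1).tolist()); prev=q
    print(out)
E
python3 -c "
from h import *
crank()"
```

```text
t 7.73 th -0.101 rad 60.8 z 143.5  Ftan 5.8 Frad -1.1 Fz -2.2 op 0.197 rot [ 3.121 -0.01   0.348] g [ 62.1 -92.3 143.5]
[[0.1, 3.0], [-0.1, 3.0], [-0.2, 3.0], [-0.4, 3.0], [-0.5, 3.0], [-0.5, 3.0], [-0.7, 2.9], [-0.8, 2.9], [-1.0, 2.8], [-1.1, 2.8]]
```

```bash
python3 -m creep '[[0.008,0,0,0,-3,0,1],[0.006,0,0,-0.5,-3,0,1],[0,0,0,-0.5,-2,0,1],[0,0,0,0,0,0,1]]'; python3 -c "
from h import *
crank()"
```

```text
clock: 8.07
eef_pos: [558.3, -170.1, 298.5]
tcp_rot: [3.126, -0.012, 0.349]
contact_force: [0.8, -4.6, -3.3]
opening: 0.197
t 8.07 th -0.194 rad 60.7 z 143.5  Ftan 4.4 Frad -1.7 Fz -3.3 op 0.197 rot [ 3.126 -0.012  0.349] g [ 61.2 -86.8 143.5]
[[0.4, 3.0], [0.2, 3.0], [0.1, 3.0], [-0.1, 3.0], [-0.3, 3.0], [-0.3, 3.0], [-0.4, 3.0], [-0.5, 2.9], [-0.7, 2.9], [-0.8, 2.9]]
```

Wound to −0.19. Next I lower slowly to just past 0 and check that the load stays on the hand, which would mean the pawl is out.

```bash
python3 -m creep '[[0.001,0,0,0,0,0,1],[0.001,0,0,0.2,2,0,1],[0.001,0,0,0.2,2,0,1],[0.001,0,0,0.1,3,0,1],[0.001,0,0,0,3,0,1],[0.001,0,0,-0.2,3,0,1],[0.001,0,0,-0.3,3,0,1]]'; python3 -c "
from h import *
crank()"
```

```text
clock: 8.65
eef_pos: [565.2, -188.8, 298.5]
tcp_rot: [3.127, -0.014, 0.35]
contact_force: [1.1, -5.0, -1.1]
opening: 0.193
t 8.65 th 0.134 rad 60.6 z 143.6  Ftan 5.1 Frad 0.0 Fz -1.1 op 0.193 rot [ 3.127 -0.014  0.35 ] g [  61.7 -106.6  143.6]
[[-0.6, 3.0], [-0.8, 2.9], [-0.9, 2.9], [-1.0, 2.8], [-1.2, 2.8], [-1.2, 2.7], [-1.3, 2.7], [-1.5, 2.6], [-1.6, 2.5], [-1.7, 2.5]]
```

```bash
python3 -m creep '[[0.001,-0.001,0,-0.6,3,0,1],[0.001,-0.001,0,-0.8,2.9,0,1],[0.001,-0.001,0,-0.9,2.9,0,1],[0.001,-0.001,0,-1,2.8,0,1],[0.001,-0.001,0,-1.2,2.8,0,1],[0.001,-0.001,0,-1.2,2.7,0,1],[0.001,-0.001,0,-1.3,2.7,0,1],[0.001,-0.001,0,-1.5,2.6,0,1]]'; python3 -c "
from h import *
crank()"
```

```text
clock: 9.32
eef_pos: [565.9, -216.5, 298.5]
tcp_rot: [3.133, -0.007, 0.35]
contact_force: [0.7, -5.2, -1.8]
opening: 0.192
t 9.32 th 0.588 rad 60.4 z 143.5  Ftan 4.9 Frad 1.9 Fz -1.8 op 0.192 rot [ 3.133 -0.007  0.35 ] g [  51.8 -132.   143.5]
[[-1.8, 2.4], [-1.9, 2.3], [-2.0, 2.2], [-2.1, 2.1], [-2.2, 2.0], [-2.3, 1.9], [-2.4, 1.8], [-2.5, 1.7], [-2.6, 1.6], [-2.6, 1.4]]
```

```bash
python3 -m creep '[[0,0,0,-1.8,2.4,0,1],[0,0,0,-1.9,2.3,0,1],[0,0,0,-2,2.2,0,1],[0,0,0,-2.1,2.1,0,1],[0,0,0,-2.2,2,0,1],[0,0,0,-2.3,1.9,0,1],[0,0,0,-2.4,1.8,0,1],[0,0,0,-2.5,1.7,0,1]]'; python3 -c "
from h import *
crank()"
```

```text
clock: 9.98
eef_pos: [553.4, -241.4, 298.4]
tcp_rot: [3.134, -0.002, 0.35]
contact_force: [-1.5, -4.7, 0.2]
opening: 0.194
t 9.98 th 1.062 rad 60.1 z 143.4  Ftan 4.5 Frad 2.0 Fz 0.2 op 0.194 rot [ 3.134e+00 -2.000e-03  3.500e-01] g [  30.9 -151.   143.4]
[[-2.7, 1.4], [-2.7, 1.2], [-2.8, 1.1], [-2.8, 1.0], [-2.9, 0.8], [-2.9, 0.7], [-3.0, 0.5], [-3.0, 0.4], [-3.0, 0.2], [-3.0, 0.1]]
```

```bash
python3 -m creep '[[0,0,0,-2.7,1.4,0,1],[0,0,0,-2.7,1.2,0,1],[0,0,0,-2.8,1.1,0,1],[0,0,0,-2.8,1,0,1],[0,0,0,-2.9,0.8,0,1],[0,0,0,-2.9,0.7,0,1],[0,0,0,-3,0.5,0,1],[0,0,0,-3,0.4,0,1]]'; python3 -c "
from h import *
crank()
f=grab_frame('side'); cv2.imwrite('pics/s9.png',cv2.resize(f['color'][140:290,280:400,::-1],None,fx=4,fy=4))"
```

```text
clock: 10.65
eef_pos: [529.8, -258.5, 298.3]
tcp_rot: [3.139, 0.007, 0.35]
contact_force: [-4.2, -2.5, 1.6]
opening: 0.197
t 10.65 th 1.573 rad 59.8 z 143.4  Ftan 4.8 Frad 0.9 Fz 1.6 op 0.197 rot [3.139 0.007 0.35 ] g [   1.5 -158.3  143.4]
[[-3.0, -0.1], [-3.0, -0.2], [-3.0, -0.4], [-3.0, -0.5], [-2.9, -0.6], [-2.9, -0.8], [-2.8, -1.0], [-2.8, -1.1], [-2.7, -1.3], [-2.7, -1.4]]
```

View pics/s9.png

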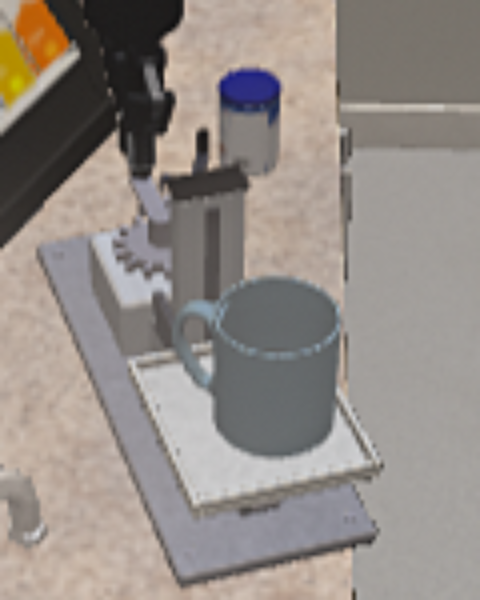

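```bash
python3 -m creep '[[0,0.001,0,-3,-0.1,0,1],[0,0.001,0,-3,-0.2,0,1],[0,0.001,0,-3,-0.4,0,1],[0,0.001,0,-3,-0.5,0,1],[0,0.001,0,-2.9,-0.6,0,1],[0,0.001,0,-2.9,-0.8,0,1],[0,0,0,-2.8,-1,0,1]]'; python3 -c "
from h import *
crank()"
```

```text
clock: 11.28
eef_pos: [502.9, -262.4, 298.2]
tcp_rot: [-3.135, 0.011, 0.35]
contact_force: [-5.2, -0.3, 2.8]
opening: 0.198
t 11.28 th 2.048 rad 59.6 z 143.2  Ftan 5.1 Frad 1.0 Fz 2.8 op 0.198 rot [-3.135  0.011  0.35 ] g [ -25.8 -151.4  143.2]
[[-2.6, -1.4], [-2.6, -1.5], [-2.5, -1.6], [-2.4, -1.8], [-2.3, -1.9], [-2.2, -2.1], [-2.1, -2.2], [-2.0, -2.3], [-1.9, -2.4], [-1.7, -2.5]]
```

```bash
python3 -m creep '[[-0.001,0.002,0,-1.8,-1,0,1],[-0.001,0.002,0,-1.8,-1.1,0,1],[-0.001,0.002,0,-1.7,-1.1,0,1],[-0.001,0.002,0,-1.7,-1.2,0,1]]'; python3 -c "
from h import *
crank(0.033)"
```

```text
clock: 11.62
eef_pos: [491.2, -259.9, 298.3]
tcp_rot: [-3.133, 0.009, 0.35]
contact_force: [-5.4, -1.4, 3.3]
opening: 0.195
t 11.62 th 2.248 rad 59.3 z 143.3  Ftan 4.6 Frad 3.1 Fz 3.3 op 0.195 rot [-3.133  0.009  0.35 ] g [ -35.6 -144.8  143.3]
[[-1.6, -1.2], [-1.6, -1.2], [-1.5, -1.3], [-1.5, -1.3], [-1.4, -1.4], [-1.3, -1.5], [-1.2, -1.5], [-1.2, -1.6], [-1.1, -1.6], [-1.1, -1.7]]
```

```bash
python3 -m creep '[[-0.001,0.002,0,-1.6,-1.2,0,1],[-0.001,0.002,0,-1.5,-1.2,0,1],[-0.001,0.002,0,-1.5,-1.3,0,1],[-0.001,0.001,0,-1.4,-1.3,0,1]]'; python3 -c "
from h import *
crank(0.033)"
```

```text
clock: 11.95
eef_pos: [480.4, -255.6, 298.3]
tcp_rot: [-3.13, 0.006, 0.349]
contact_force: [-0.6, 0.0, 0.1]
opening: 0.196
t 11.95 th 2.444 rad 59.4 z 143.3  Ftan 0.6 Frad 0.3 Fz 0.1 op 0.196 rot [-3.13   0.006  0.349] g [ -43.9 -136.7  143.3]
[[-1.3, -1.5], [-1.3, -1.5], [-1.2, -1.5], [-1.2, -1.6], [-1.1, -1.6], [-1.0, -1.7], [-0.9, -1.8], [-0.9, -1.8], [-0.8, -1.8], [-0.7, -1.8]]
```

```bash
python3 -m creep '[[-0.002,0,0,-0.8,-0.9,0,1],[-0.002,0,0,-0.8,-0.9,0,1],[-0.001,0,0,-0.7,-0.9,0,1]]'; python3 -c "
from h import *
crank(0.02)"
```

```text
clock: 12.2
eef_pos: [478.2, -253.7, 298.6]
tcp_rot: [-3.138, 0.002, 0.349]
contact_force: [3.1, -3.3, -3.9]
opening: 0.195
t 12.20 th 2.471 rad 59.1 z 143.6  Ftan -4.4 Frad 1.1 Fz -3.9 op 0.195 rot [-3.138e+00  2.000e-03  3.490e-01] g [ -44.7 -135.2  143.6]
[[-0.9, -0.8], [-0.9, -0.8], [-0.8, -0.9], [-0.8, -0.9], [-0.8, -0.9], [-0.6, -1.0], [-0.6, -1.0], [-0.6, -1.0], [-0.6, -1.1], [-0.6, -1.1]]
```

```bash
python3 -m creep '[[0,0,0,-0.9,-0.9,0,1],[0,0,0,-0.8,-0.9,0,1],[0,0,0,-0.8,-0.9,0,1]]'; python3 -c "
from h import *
crank(0.02)"
```

```text
clock: 12.45
eef_pos: [475.8, -252.2, 298.6]
tcp_rot: [-3.14, -0.0, 0.349]
contact_force: [3.3, -2.5, -4.3]
opening: 0.2
t 12.45 th 2.510 rad 59.1 z 143.6  Ftan -4.1 Frad 0.2 Fz -4.3 op 0.200 rot [-3.14  -0.     0.349] g [ -46.1 -133.4  143.6]
[[-0.8, -0.9], [-0.8, -0.9], [-0.8, -0.9], [-0.8, -0.9], [-0.8, -0.9], [-0.6, -1.0], [-0.6, -1.1], [-0.6, -1.1], [-0.5, -1.1], [-0.5, -1.1]]
```

```bash
python3 -m creep '[[0,0,0,-0.9,-1.0,0,1],[0,0,0,-0.8,-1.0,0,1],[0,0,0,-0.8,-1.0,0,1]]'; python3 -c "
from h import *
crank(0.02)"
```

```text
clock: 12.7
eef_pos: [472.3, -249.9, 298.5]
tcp_rot: [-3.139, -0.0, 0.349]
contact_force: [2.1, -0.1, -3.0]
opening: 0.192
t 12.70 th 2.581 rad 59.2 z 143.5  Ftan -1.7 Frad -1.2 Fz -3.0 op 0.192 rot [-3.139 -0.     0.349] g [ -48.5 -130.   143.5]
[[-0.8, -0.9], [-0.7, -0.9], [-0.7, -1.0], [-0.7, -1.0], [-0.7, -1.0], [-0.5, -1.1], [-0.5, -1.1], [-0.5, -1.1], [-0.5, -1.1], [-0.4, -1.1]]
```

```bash
python3 -m creep '[[0,0,0,-0.6,-0.8,0,1],[0,0,0,-0.6,-0.8,0,1]]'; python3 -c "
from h import *
crank(0.02)"
```

```text
clock: 12.87
eef_pos: [469.9, -248.1, 298.4]
tcp_rot: [-3.137, 0.001, 0.349]
contact_force: [0.3, 1.3, 0.3]
opening: 0.196
t 12.87 th 2.640 rad 59.3 z 143.4  Ftan 0.7 Frad -1.1 Fz 0.3 op 0.196 rot [-3.137e+00  1.000e-03  3.490e-01] g [ -50.4 -127.   143.4]
[[-0.7, -1.0], [-0.7, -1.0], [-0.6, -1.0], [-0.6, -1.0], [-0.6, -1.0], [-0.5, -1.1], [-0.4, -1.1], [-0.4, -1.1], [-0.4, -1.1], [-0.4, -1.1]]
```

```bash
python3 -m creep '[[0,0,0,-0.4,-0.7,0,1],[0,0,0,-0.4,-0.7,0,1]]'; python3 -c "
from h import *
crank(0.02)"
```

```text
clock: 13.03
eef_pos: [467.4, -245.8, 298.2]
tcp_rot: [-3.133, 0.003, 0.348]
contact_force: [-1.9, 5.4, 3.9]
opening: 0.196
t 13.03 th 2.708 rad 59.4 z 143.2  Ftan 5.2 Frad -2.4 Fz 3.9 op 0.196 rot [-3.133e+00  3.000e-03  3.480e-01] g [ -52.3 -123.5  143.2]
[[-0.6, -1.0], [-0.6, -1.0], [-0.6, -1.1], [-0.5, -1.1], [-0.5, -1.1], [-0.4, -1.1], [-0.4, -1.1], [-0.3, -1.2], [-0.3, -1.2], [-0.3, -1.2]]
```

```bash
python3 -m creep '[[0,0,0,-0.2,-0.3,0,1],[0,0,0,-0.2,-0.3,0,1]]'; python3 -c "
from h import *
crank(0.02)"
```

```text
clock: 13.2
eef_pos: [465.3, -243.7, 298.1]
tcp_rot: [-3.127, 0.005, 0.347]
contact_force: [-3.2, 9.2, 6.7]
opening: 0.195
t 13.20 th 2.774 rad 59.5 z 143.1  Ftan 9.1 Frad -3.6 Fz 6.7 op 0.195 rot [-3.127  0.005  0.347] g [ -53.9 -119.9  143.1]
[[-0.5, -1.1], [-0.5, -1.1], [-0.5, -1.1], [-0.5, -1.1], [-0.4, -1.1], [-0.3, -1.2], [-0.3, -1.2], [-0.3, -1.2], [-0.2, -1.2], [-0.2, -1.2]]
```

```bash
python3 -m creep '[[0,0,0,-0.1,-0.2,0,1],[0,0,0,-0.1,-0.2,0,1]]'; python3 -c "
from h import *
crank(0.02)"
```

```text
clock: 13.37
eef_pos: [463.3, -241.1, 298.0]
tcp_rot: [-3.12, 0.008, 0.346]
contact_force: [0.4, 4.1, 5.5]
opening: 0.202
t 13.37 th 2.849 rad 59.5 z 143.0  Ftan 3.1 Frad -2.8 Fz 5.5 op 0.202 rot [-3.12   0.008  0.346] g [ -55.3 -115.7  143. ]
[[-0.4, -1.1], [-0.4, -1.1], [-0.4, -1.1], [-0.4, -1.1], [-0.3, -1.2], [-0.2, -1.2], [-0.2, -1.2], [-0.2, -1.2], [-0.1, -1.2], [-0.1, -1.2]]
```

```bash
python3 -m creep '[[0,0,0,0,0,0,1],[0,0,0,0,0,0,1],[0,0,0,0,0,0,1]]'; python3 -c "
from h import *
crank(0.02)"
```

```text
clock: 13.62
eef_pos: [463.3, -240.7, 298.4]
tcp_rot: [-3.121, 0.007, 0.347]
contact_force: [0.5, 1.1, -2.6]
opening: 0.198
t 13.62 th 2.851 rad 59.1 z 143.5  Ftan 0.6 Frad -1.0 Fz -2.6 op 0.198 rot [-3.121  0.007  0.347] g [ -55.  -115.4  143.5]
[[-0.5, -1.1], [-0.5, -1.1], [-0.5, -1.1], [-0.4, -1.1], [-0.4, -1.1], [-0.2, -1.2], [-0.2, -1.2], [-0.2, -1.2], [-0.1, -1.2], [-0.1, -1.2]]
```

```bash
python3 -m creep '[[0,0,0,-0.2,-0.8,0,1],[0,0,0,0,-0.6,0,1]]'; python3 -c "
from h import *
crank(0.02)"
```

```text
clock: 13.78
eef_pos: [463.1, -240.2, 298.5]
tcp_rot: [-3.123, 0.007, 0.347]
contact_force: [0.9, -2.4, -2.6]
opening: 0.195
t 13.78 th 2.855 rad 59.0 z 143.5  Ftan -2.5 Frad 0.7 Fz -2.6 op 0.195 rot [-3.123  0.007  0.347] g [ -55.  -115.2  143.5]
[[-0.5, -1.1], [-0.5, -1.1], [-0.5, -1.1], [-0.4, -1.1], [-0.4, -1.1], [-0.2, -1.2], [-0.2, -1.2], [-0.2, -1.2], [-0.1, -1.2], [-0.1, -1.2]]
```

Firm stop at θ≈2.855: 2.5 N of push gave almost no motion. I release and lift away.

```bash
python3 -m creep '[[0,0,0,0,0,0,0.9],[0,0,0,0,0,0,0.7],[0,0,0,0,0,0,0.5],[0,0,0,0,0,0,0.4],[0,0,0,0,0,-8,0.4],[0,0,0,0,0,-15,0.4],[0,0,0,0,0,-20,0.4],[0,0,0,0,0,-20,0.4],[0,0,0,0,0,-20,0.4],[0,0,0,0,0,-10,0.4]]'; python3 -c "
from h import *
crank(0.02)
for n in ('side','wrist','top'):
  f=grab_frame(n)['color'][:,:,::-1]
  if n=='side': f=cv2.resize(f[140:290,280:400],None,fx=4,fy=4)
  cv2.imwrite('pics/%s10.png'%n,f)"
```

```text
clock: 14.62
eef_pos: [462.5, -241.2, 394.5]
tcp_rot: [-3.115, 0.014, 0.347]
contact_force: [0.8, 0.0, 0.0]
opening: 0.601
t 14.62 th 2.873 rad 60.9 z 239.6  Ftan -0.5 Frad -0.7 Fz 0.0 op 0.601 rot [-3.115  0.014  0.347] g [ -57.1 -114.7  239.6]
[[-0.1, -1.2], [-0.1, -1.2], [-0.1, -1.2], [-0.1, -1.2], [-0.0, -1.2], [-0.2, -1.2], [-0.2, -1.2], [-0.1, -1.2], [-0.1, -1.2], [-0.1, -1.2]]
```

View pics/side10.png

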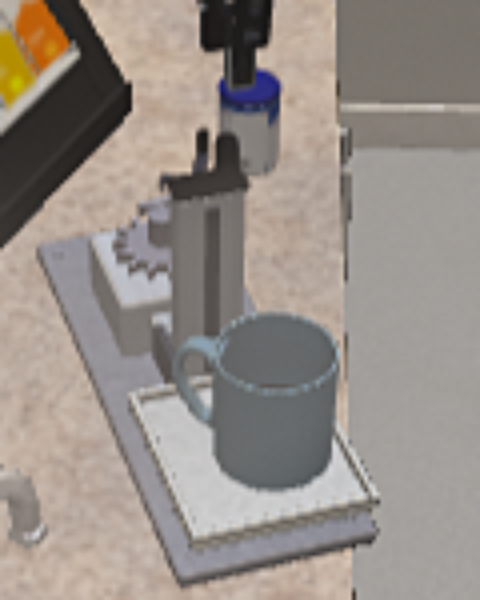

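View pics/wrist10.png

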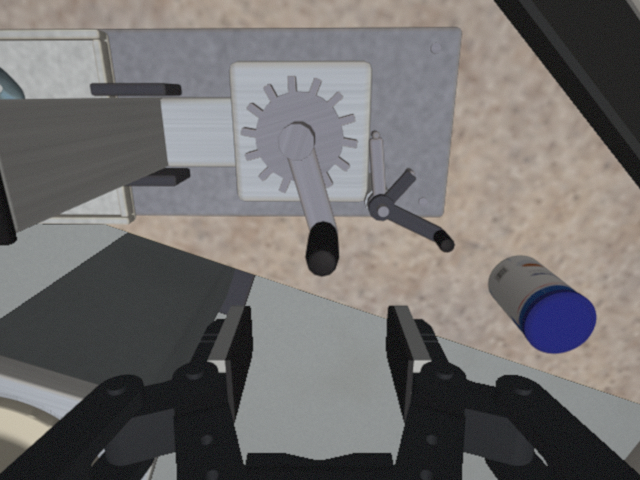

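The pictures show the tray just above the base, the mug upright on it, the pawl clear of the gear at wrist (377,165), the lever over, and the hand clear. One numeric check on the tray height and the crank angle.

```bash
python3 - <<'E'
from h import *
fs=grab_frame("side"); p=np.load("lift.npy")
for z in (135,75,70,65,60,55): print(z,((proj(fs,lift2w(p,[(68,190,z),(-68,190,z)]))-[280,140])*4).round(0).tolist())
w=grab_frame("wrist")
for th in(2.65,2.85): print(th,proj(w,lift2w(p,[(60*np.cos(th),-100-60*np.sin(th),162)])))
st()
E
```

```text
135 [[188.0, 455.0], [384.0, 412.0]]
75 [[188.0, 520.0], [378.0, 477.0]]
70 [[188.0, 525.0], [377.0, 482.0]]
65 [[188.0, 530.0], [377.0, 487.0]]
60 [[188.0, 535.0], [376.0, 493.0]]
55 [[188.0, 540.0], [376.0, 498.0]]
2.65 [[349.91757394 256.26522387]]
2.85 [[328.2711276  264.25003994]]
t 14.87 lift [ -55.4 -118.1  390.7] F_lift [0.9 0.  0.2] rot [-3.112  0.017  0.347] op 0.6 q6 [-0.49  0.21  1.86  0.01  1.1   0.73]
```

```bash
python3 -c "
from rig import job
print(job.sign_off())"
```

```text
the job is handed in; nothing more can be done
None
```

The tray is down on its stop, the mug is still standing on it, and the job was handed in at about 15 s. `sign_off` gave no verdict, so the points below are my own checks.

- **Release:** I pushed the lever peg over to its stop, reaching about 20 N on the fingers at the end. I then gripped the crank from above and wound it up about 0.19 rad. I did not see the pawl come out at that moment. The 5 N load staying on the hand past the start angle told me it had, and the wrist picture after I let go shows it clear of the ratchet.
- **Lowering:** The crank went down at about 0.7 rad/s with a steady 4.5–5 N load. The catch took the weight at about 2.4 rad and needed about 4.4 N of push to get past. It then pulled at the hand with up to about 9 N, and the tray came to rest at about 2.85 rad. A light test push of 2.5 N barely moved it.
- **Last checks:**
  - **Tray:** the side picture puts it about 75 mm down, within 5 mm, while the crank angle gives about 71 mm. These agree within error and are above the 60 mm needed.
  - **Mug and robot:** the mug is upright on the tray and the robot touches nothing.
  - **Bystanders:** the creamer looks unmoved in the pictures. I did not check the honey jar or the spoon closely, but the arm stayed well away from both.
  - **Not measured:** the force of the tray on the rubber stop can't be read from here; I inferred it from the firm stop.

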